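Try the test box lid, free its catch if need be, hold it open

TASK

The lid of the grey test box may or may not be caught by the catch on its side, and you cannot see which: before touching the catch, tug the lid upwards to find out, without wrenching it. If it is caught, draw the catch back to free it; then lift the lid to about 60 degrees or more so that the board inside can be looked at, and finish still holding it there with the gripper, for it falls shut by itself. Leave the other things on the bench where they are.

Things in the scene. Friction and masses are not known exactly. Their poses are not given: they have to be found in the camera images.
- fixture: Grey steel test box, fixed to the table, 150 deep (x) x 220 wide (y) x 80 high, walls 3 mm, with an aluminium lid 5 mm thick on top. Origin: centre of its underside; z up; -x is its front (lid handle side, towards the robot), +x its back (hinge side), -y the side with the catch. Its place and yaw vary.
- lid (a joint): Hinge of the lid, rad: 0 shut, grows as the front edge rises, stop at 1.35. The lid weighs about 0.5 kg and always falls shut when let go. Caught, it lifts only about 0.015 rad and then stops hard.
- hinge (a point): Point on the hinge axis, mid-width, at the back top edge of the box: 75 mm behind the box's origin, height 82.5 mm. The axis runs along the box's y.
- bar (a point): Middle of the lid's handle: round steel bar 10 mm in diameter, 100 mm long along the box's y, its axis 42 mm out in front of the lid's and the box's front face (gap 37 mm), 192 mm from the hinge axis; height 82.5 mm when shut. It moves with the lid; a pinch from above across the bar (fingers on its front and back) can stay upright and let the bar turn between the fingers.
- catch_grip (a point): On the centreline of the catch's upright steel thumb plate, 5 mm below its top: the plate is 14 mm along the box's x, 8 mm along y, and stands 33 mm above its slide, top at height 99.5 mm. It stands outside the box's -y side, 33 mm from the side wall when the catch is closed and 30 mm nearer the front than the box's middle. It moves with the catch.
- catch (a joint): Slide of the catch, m: 0 pushed in (closed), grows as it is drawn away from the box (towards the box's -y), stop at 0.020 (drawn fully back). About 2 N to move; stays where it is left. Starts at 0 to 0.003. Inside, out of sight, its tongue may or may not reach a worn keeper under the lid, so neither the catch nor a picture shows whether the lid is caught: only tugging the lid does. Drawn fully back, it always frees the lid.
- ecu: Bystander: aluminium engine control unit with open green board, 170 x 150 x 28 mm; origin at its underside. Not to be disturbed.
- bit_case: Bystander: yellow bit case with its clear lid folded out, 170 x 130 x 30 mm; origin at its underside. Not to be disturbed.
- driver: Bystander: yellow and black electric screwdriver lying down, 185 x 42 x 42 mm; origin at its underside. Not to be disturbed.
- pliers: Bystander: pliers with green handles, 135 x 45 x 12 mm; origin at its underside. Not to be disturbed.
- socket: Bystander: steel nut socket standing up, 22 dia x 42 mm; origin at its underside. Not to be disturbed.
- jar: Bystander: small glass jar with black cap, 44 dia x 60 mm; origin at its underside. Not to be disturbed.
- plug: Bystander: black connector plug, 60 x 34 x 22 mm; origin at its underside. Not to be disturbed.

How it is judged:
On the way, in this order (a step that is already met when the one before it is completed fails the run):
1. the lid is tugged before the catch is moved: either it pulls on the catch (over 3 N) or, being free, it rises more than 0.04 rad, with the catch still within 4 mm of its start (distance of catch_grip from where it was at the start of the episode below 0.004 m and (contact force between lid and catch above 3 N or value of joint lid above 0.04 rad)), for 0.2 s.
2. the lid is raised past 0.9 rad (value of joint lid above 0.9 rad), for 0.2 s.
At the end, for the whole second after the job is handed in: The lid stands open by more than 0.9 rad (52 degrees), still to within 0.1 rad/s, and the fingers bear on it with more than 0.5 N; no other thing has been moved, so only the robot holds it up (value of joint lid above 0.9 rad and velocity of joint lid between -0.1 and 0.1 rad/s and contact force between the fingers and lid above 0.5 N); the arm keeps its last pose, push and grip.
It fails at once if the caught lid is wrenched (over 80 N on the catch, about 45 N at the handle) (contact force between lid and catch above 80 N).
It fails at once if a bystander is moved by more than 25 mm (distance of any of ecu, bit_case, driver, pliers, socket, jar, plug from where it was at the start of the episode above 0.025 m).
It also fails if it takes over 58 s, if anything falls off the work surface, if the arm or the gripper's body presses on something with over 40 N, if the wrist force passes 120 N, or if a joint passes its speed limit or range.

ROBOT

A 7-joint arm with a two-finger parallel gripper is mounted at the origin on the work surface. World frame = base frame: x ahead of the robot, y to its left, z up, the work surface at z = 0. Lengths are in m, angles in rad, forces in N, time in s.
With the tool pointing down it reaches from about 0.4 to 0.75 m from the base axis. Payload 19.5 kg.
Tool frame: the origin (TCP) lies midway between the tips of the shut fingers; the grasp point (between the pads) lies manip.grasp_offset behind it (manip.grasp_offset is the distance from the TCP to the grasp point, in m); z points along the fingers, y is the line along which they close (so a half turn about z gives the same grasp; the last joint's range is limited). The gripper opens to 85 mm and grips with 20 to 120 N. Pads are 22 mm wide; open, the fingers measure 114 mm over their backs; the gripper's body (76 mm by 85 mm) begins 54 mm behind the grasp point. The pads swing forward as they close: fully open they stand 13 mm farther back than shut.
Start: joints at [-1.221, 0.707, -0.028, 1.485, 0.022, 0.951, -0.075], TCP at [0.22, 0.531, 0.231] pointing down, gripper open.
Joint ranges: [-2.71, 2.71], [-0.32, 2.16], [-1.57, 1.52], [0, 2.45], [-1.46, 4.6], [0, 2.02], [-2.83, 2.83]. Speed limits (rad/s): [1.89, 1.89, 2.57, 2.57, 3.01, 3.01, 3.01].

INTERFACE

Orientations are given as a unit quaternion [w, x, y, z].
In Python, from station import manip gives the robot as it stands.
- The arm moves only by the tool arm_command, never from a script. Its argument "plan" is a list of rows, each a list of 3 entries, a list of its own where there are three numbers: the shift along the tool's x, y, z in mm, then the turn, a rotation vector about the tool's x, y, z in rad, then the closure, from 0 (fully open) to 1 (shut). In form: [[[dx, dy, dz], [ax, ay, az], hand], ...]. A call has 1 to 8 rows; each row shifts and turns the commanded pose from where the row before left it, along the tool's axes as they then stand; what a row does not reach is not made up. A row lasts 1/10 s, in which the tool goes at most 50 mm and 8.59 degrees, less where a joint would pass 70% of its speed; a pose out of reach is approached as far as the arm can. A call with a gripper value outside its range is refused whole. The fingers move at their own pace and stop on an object; the grip force is fixed at half the most. Time passes only in rows, so rows that do not move let the fingers close. It gives the time, the measured TCP pose, the force, the opening and the grip force at its end, in the units of the state.
- manip.read_state(): the state, without advancing time (a new reading comes with each control period).
- manip.snapshot(name): name is "scene" or "top" or "wrist"; returns the picture (384x512x3 uint8, red, green, blue); there is no depth.
- manip.camera_info(name): a dict with "camera_matrix" (3x3 intrinsics, pixels), "extrinsics" (4x4, takes a point from camera to world coordinates). Camera axes: x right, y down, z forward; pixel columns grow to the right and rows downward; lengths in m; the calibration is good to about 2 mm. A picture is of the moment at which its call begins: read the wrist's pose just before it. camera_info takes no time and is no camera call; for the wrist camera it gives the pose at the moment of the call.
- manip.job_done(): hands the job in; it is judged then, once.
The state is a dict: "time": time; "qpos": joint angles; "joint_velocities": joint speeds; "joint_torque": joint torques, N m; "tcp_pos": TCP position; "orientation": TCP orientation; "ft_force": force on the tool from outside, world axes, zero at the start; "moment": the same for the moment, N m; "width": finger opening in m; "gripper_force": force on a finger pad.
Only numpy, scipy, OpenCV 4.12 (cv2) and the standard library are available. Lean on these libraries where they do the work, as an engineer would, in place of code of your own. Each camera call takes 0.05 s, during which the arm holds its last target. There are 200 camera calls.

## Working session

There is one attempt and no reset: what is moved stays moved. The work goes in short steps, Python scripts to look and compute and a tool call to move; the robot and the scene stay as the last step left them, time stands still between calls to the robot, and variables do not carry over. Pictures are saved under pics/ and viewed, at most 10 in all, crops included, and the job is handed in when it is done.

Besides the shell and the picture viewer there is one more tool, called after "Emit:" in YAML: its name, and indented under it one key for each argument. arm_command: Moves the arm, as the interface text tells. Its arguments: {"type":"object","properties":{"plan":{"type":"array"}},"required":["plan"]}

```bash
mkdir -p pics; ls
python3 - <<'E'
from station import manip
import cv2,numpy as np
s=manip.read_state();print(s['tcp_pos'],s['orientation'],s['width'],s['time'],manip.grasp_offset)
for n in("scene","top"):
    cv2.imwrite(f"pics/{n}0.png",manip.snapshot(n)[:,:,::-1]);c=manip.camera_info(n);print(np.round(c['camera_matrix'],1).tolist(),np.round(c['extrinsics'],3).tolist())
E
```

```text
pics
[0.21945115 0.53118702 0.23082742] [-1.09266317e-04  1.94630602e-01  9.80876458e-01 -5.39693168e-04] 0.0854690595556018 0.0 0.0187
[[482.6, 0.0, 250.0], [0.0, 482.6, 193.5], [0.0, 0.0, 1.0]] [[-0.006, 0.838, -0.546, 1.297], [1.0, 0.005, -0.005, -0.005], [-0.001, -0.546, -0.838, 1.191], [0.0, 0.0, 0.0, 1.0]]
[[405.1, 0.0, 254.4], [0.0, 405.1, 192.5], [0.0, 0.0, 1.0]] [[-0.001, -0.998, 0.063, 0.473], [-1.0, 0.002, 0.02, -0.012], [-0.02, -0.063, -0.998, 1.262], [0.0, 0.0, 0.0, 1.0]]
```

View pics/top0.png

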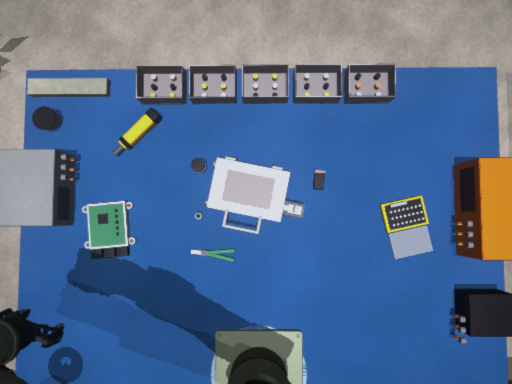

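View pics/scene0.png

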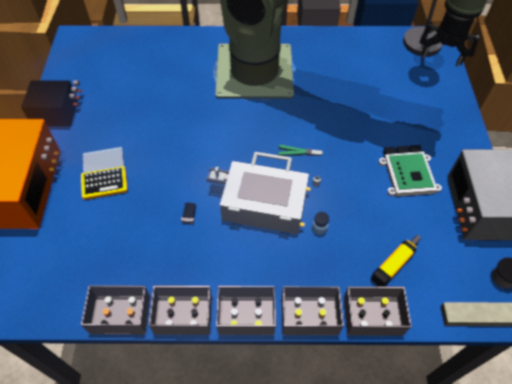

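The top view shows the box lid with corners near (214,158), (290,172), (279,222) and (207,207). The handle bar runs from (223,226) to (258,232), and the catch is at about (295,209). The pliers lie in front of the box, at about (213,254). The arm starts over the left side of the bench. Next I'll measure the lid.

```bash
cat > h.py <<'E'
import cv2,numpy as np
from station import manip
from scipy.spatial.transform import Rotation as R
def ray(n,uv,z):
    c=manip.camera_info(n);K=np.array(c['camera_matrix']);T=np.array(c['extrinsics'])
    d=T[:3,:3]@np.linalg.solve(K,[uv[0],uv[1],1.]);o=T[:3,3];return o+d*(z-o[2])/d[2]
def proj(n,p):
    c=manip.camera_info(n);q=np.linalg.inv(c['extrinsics'])@np.r_[p,1];q=np.array(c['camera_matrix'])@q[:3];return q[:2]/q[2]
def to_tool(p,yaw_y=None):
    s=manip.read_state();q=np.array(s['orientation']);r=R.from_quat(q[[1,2,3,0]]);return r.inv().apply(np.array(p)-s['tcp_pos'])*1e3,r
E
python3 - <<'E'
from h import *
im=cv2.imread('pics/top0.png');hsv=cv2.cvtColor(im,cv2.COLOR_BGR2HSV)
m=((hsv[...,1]<70)&(hsv[...,2]>130)).astype(np.uint8)*255
m[:150]=0;m[250:]=0;m[:,:200]=0;m[:,310:]=0
o=cv2.morphologyEx(m,cv2.MORPH_CLOSE,np.ones((9,9)))if 0 else m
full=cv2.morphologyEx(cv2.morphologyEx(m,cv2.MORPH_CLOSE,np.ones((5,5))),cv2.MORPH_OPEN,np.ones((21,21)))
c=max(cv2.findContours(full,0,1)[0],key=cv2.contourArea)
b=cv2.boxPoints(cv2.minAreaRect(c));P=np.array([ray('top',p,.085) for p in b])
print(b.tolist(),np.round(P,4).tolist(),P.mean(0))
for i in range(4):
    d=P[(i+1)%4]-P[i];print(np.linalg.norm(d),np.degrees(np.arctan2(d[1],d[0])))
v=np.vstack([cv2.resize(im[145:250,195:325],None,fx=6,fy=5.6,interpolation=cv2.INTER_CUBIC)])
cv2.imwrite('pics/crop.png',v[:600,:800])
E
```

```text
[[207.1724090576172, 212.0689697265625], [214.57200622558594, 157.80526733398438], [291.2373046875, 168.2596435546875], [283.83770751953125, 222.52334594726562]] [[0.4905, 0.1488, 0.085], [0.6495, 0.1281, 0.085], [0.6179, -0.0963, 0.085], [0.46, -0.0739, 0.085]] [0.55448084 0.02668341 0.085     ]
0.16035266254429312 -7.4188603430534785
0.22656749554229727 -98.00453368752349
0.15948109796941493 171.93034096867865
0.2247487942777294 82.21554761680632
```

View pics/crop.png

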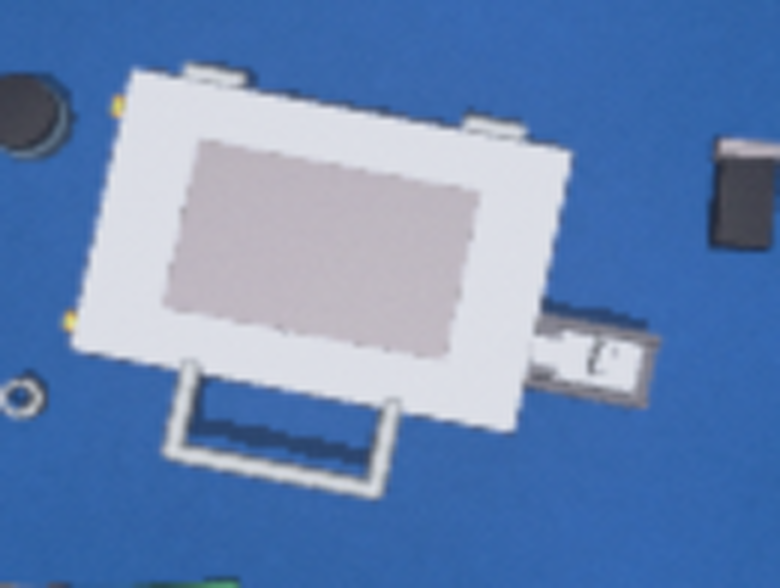

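The crop shows the lid corners at crop pixels (133,70), (571,153), (515,431) and (72,347). The bar runs from (172,448) to (377,490), and the thumb plate is near (600,355).

Run:
```python
from h import *
f=lambda p,z:ray('top',((p[0]+.5)/6+194.5,(p[1]+.5)/5.6+144.5),z)
C=[f(p,.085) for p in[(133,70),(571,153),(515,431),(72,347)]]
c=np.mean(C,0);y=(C[0]+C[3]-C[1]-C[2])/2;x=(C[0]+C[1]-C[2]-C[3])/2
print(np.linalg.norm(x),np.linalg.norm(y));print(c,np.degrees(np.arctan2(x[1],x[0])),np.degrees(np.arctan2(-y[0],y[1])))
b=[f(p,.0825) for p in[(172,448),(377,490)]];bm=np.mean(b,0);d=b[0]-b[1];print(bm,np.linalg.norm(d),np.degrees(np.arctan2(-d[0],d[1])))
th=np.mean([np.arctan2(x[1],x[0]),np.arctan2(-y[0],y[1])]);ex=np.array([np.cos(th),np.sin(th),0]);ey=np.array([-ex[1],ex[0],0])
bar=c-ex*117;print('bar',c-ex*.117,'catch',c-.030*ex-.143*ey)
s=manip.read_state();q=np.array(s['orientation']);r=R.from_quat(q[[1,2,3,0]]);M=r.as_matrix();print(np.round(M,3))
print('tool y vs box x deg', np.degrees(np.arctan2(M[1,1],M[0,1])),np.degrees(th))
print('wrist',np.round(np.linalg.inv(np.vstack([np.c_[M,s['tcp_pos']],[0,0,0,1]]))@manip.camera_info('wrist')['extrinsics'],3))
```

```text
0.14748670039515685 0.21857471544217522
[0.5570438  0.02911146 0.085     ] -11.100580770364491 -11.616543586433666
[0.44322852 0.05233887 0.0825    ] 0.10169970427991452 -12.331745963084163
bar [0.44233538 0.05215442 0.085     ] catch [ 0.49946778 -0.10517927  0.085     ]
[[-0.924  0.382 -0.   ]
 [ 0.382  0.924 -0.001]
 [-0.    -0.001 -1.   ]]
tool y vs box x deg 67.55202478415913 -11.35856217839908
wrist [[ 0.    -0.965 -0.262  0.067]
 [ 1.     0.001 -0.001 -0.   ]
 [ 0.001 -0.262  0.965 -0.141]
 [ 0.     0.     0.     1.   ]]
```

Run:
```python
from h import *
s=manip.read_state();q=np.array(s['orientation']);r=R.from_quat(q[[1,2,3,0]])
t=np.array([.443,.0523,.17]);n=14;dw=(t-s['tcp_pos'])/n*1e3
for i in range(n):
    print(np.round(r.inv().apply(dw),1).tolist());r=r*R.from_rotvec([0,0,1.378/n])
```

```text
[-27.8, -25.5, 4.4]
[-30.2, -22.7, 4.4]
[-32.3, -19.6, 4.4]
[-34.0, -16.3, 4.4]
[-35.5, -12.9, 4.4]
[-36.6, -9.3, 4.4]
[-37.3, -5.7, 4.4]
[-37.7, -2.0, 4.4]
[-37.7, 1.7, 4.4]
[-37.4, 5.4, 4.4]
[-36.6, 9.0, 4.4]
[-35.6, 12.6, 4.4]
[-34.2, 16.0, 4.4]
[-32.4, 19.3, 4.4]
```

Emit:
arm_command:
  plan:
    - [[-28,-25.5,0],[0,0,0.0984],0.62]
    - [[-30,-22.5,0],[0,0,0.0984],0.62]
    - [[-32,-19.5,0],[0,0,0.0984],0.62]
    - [[-34,-16,0],[0,0,0.0984],0.62]
    - [[-35.5,-13,0],[0,0,0.0984],0.62]
    - [[-36.5,-9,0],[0,0,0.0984],0.62]
    - [[-37,-5.5,0],[0,0,0.0984],0.62]

```text
time: 0.8
tcp_pos: [0.3319, 0.2917, 0.2313]
orientation: [0.0, 0.516, 0.857, -0.0]
ft_force: [0.8, 0.8, -0.0]
width: 0.033
gripper_force: 0.0
```

Emit:
arm_command:
  plan:
    - [[-37.5,-2,5],[0,0,0.0984],0.62]
    - [[-37.5,1.7,10],[0,0,0.0984],0.62]
    - [[-37.5,5.5,10],[0,0,0.0984],0.62]
    - [[-36.5,9,10],[0,0,0.0984],0.62]
    - [[-35.5,12.5,10],[0,0,0.0984],0.62]
    - [[-34,16,10],[0,0,0.0984],0.62]
    - [[-32.5,19,6],[0,0,0.0984],0.62]
    - [[0,0,0],[0,0,0],0.62]

```text
time: 1.6
tcp_pos: [0.4439, 0.0501, 0.1696]
orientation: [0.001, 0.777, 0.63, -0.001]
ft_force: [-1.2, 0.1, 0.1]
width: 0.0321
gripper_force: 0.0
```

Run:
```python
from h import *
cv2.imwrite('pics/w1.png',manip.snapshot('wrist')[:,:,::-1])
s=manip.read_state();d,r=to_tool([.443,.0523,.064]);M=r.as_matrix()
print(s['time'],s['tcp_pos'],s['width'],s['ft_force'],d,np.degrees(np.arctan2(M[1,1],M[0,1])),M[:,2],np.round(s['qpos'],2))
print(proj('wrist',[.443,.0523,.0825]),proj('wrist',[.4995,-.105,.0995]))
```

```text
1.65 [0.44308371 0.05253026 0.1698367 ] 0.03217748180815641 [0.46601762 1.00163861 0.14144009] [-1.36500303e-01  2.06427126e-02  1.05836894e+02] -11.61264286458335 [-7.22367179e-04 -8.72998946e-04 -9.99999358e-01] [-0.32  0.64  0.22  2.02 -0.27  0.51 -0.11]
[257.64981403 201.51506285] [367.29856358 380.65104465]
```

View pics/w1.png

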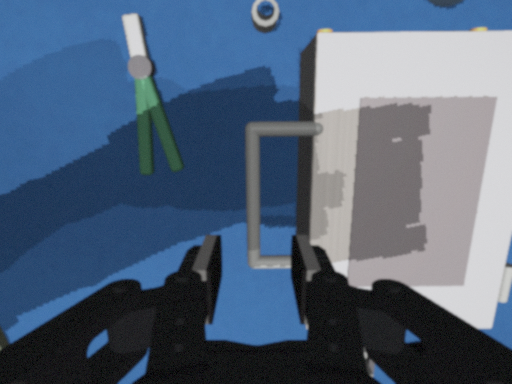

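The wrist view shows the bar at columns 252–255, rows 128–262, so its middle is about 3 mm to the −y side of the tool. The lid starts at column 315, and the fingers straddle the bar column.

Emit:
arm_command:
  plan:
    - [[0,-3,20],[0,0,0],0.62]
    - [[0,0,25],[0,0,0],0.62]
    - [[0,0,25],[0,0,0],0.62]
    - [[0,0,20],[0,0,0],0.62]
    - [[0,0,16],[0,0,0],0.62]
    - [[0,0,0],[0,0,0],0.62]

```text
time: 2.25
tcp_pos: [0.439, 0.0557, 0.0631]
orientation: [-0.001, 0.773, 0.634, -0.001]
ft_force: [-0.4, -0.6, 0.6]
width: 0.0324
gripper_force: 0.0
```

Emit:
arm_command:
  plan:
    - [[0,0,0],[0,0,0],0.7]
    - [[0,0,0],[0,0,0],0.8]
    - [[0,0,0],[0,0,0],0.9]
    - [[0,0,0],[0,0,0],1]
    - [[0,0,0],[0,0,0],1]
    - [[0,0,0],[0,0,0],1]

```text
time: 2.85
tcp_pos: [0.4425, 0.0549, 0.0654]
orientation: [0.002, 0.774, 0.633, 0.002]
ft_force: [11.3, -2.2, -1.4]
width: 0.0079
gripper_force: 58.4
```

Emit:
arm_command:
  plan:
    - [[0,2,0],[0,0,0],1]
    - [[0,0,-1],[0,0,0],1]
    - [[0,0,-1],[0,0,0],1]
    - [[0,0,0],[0,0,0],1]

```text
time: 3.25
tcp_pos: [0.4425, 0.0548, 0.0667]
orientation: [0.0, 0.774, 0.634, 0.001]
ft_force: [4.0, 2.1, -2.2]
width: 0.0079
gripper_force: 58.6
```

Emit:
arm_command:
  plan:
    - [[0,0,-1],[0,0,0],1]
    - [[0,0,0],[0,0,0],1]
    - [[0,0,0],[0,0,0],1]

```text
time: 3.55
tcp_pos: [0.4425, 0.0548, 0.0676]
orientation: [0.0, 0.774, 0.634, 0.001]
ft_force: [4.7, 2.1, -1.1]
width: 0.0077
gripper_force: 58.6
```

Emit:
arm_command:
  plan:
    - [[0,0,-1],[0,0,0],1]
    - [[0,0,0],[0,0,0],1]
    - [[0,0,0],[0,0,0],1]

```text
time: 3.85
tcp_pos: [0.4425, 0.0549, 0.0686]
orientation: [0.0, 0.774, 0.634, 0.001]
ft_force: [6.4, 1.2, -1.6]
width: 0.0079
gripper_force: 58.6
```

Emit:
arm_command:
  plan:
    - [[0,0,-1],[0,0,0],1]
    - [[0,0,0],[0,0,0],1]
    - [[0,0,0],[0,0,0],1]

```text
time: 4.15
tcp_pos: [0.4425, 0.0548, 0.0696]
orientation: [0.0, 0.774, 0.634, 0.001]
ft_force: [5.6, 2.5, -3.2]
width: 0.0079
gripper_force: 58.6
```

Emit:
arm_command:
  plan:
    - [[0,0,-1],[0,0,0],1]
    - [[0,0,0],[0,0,0],1]
    - [[0,0,0],[0,0,0],1]

```text
time: 4.45
tcp_pos: [0.4425, 0.0548, 0.0706]
orientation: [0.0, 0.774, 0.634, 0.001]
ft_force: [5.8, 2.6, -1.7]
width: 0.0079
gripper_force: 58.6
```

Emit:
arm_command:
  plan:
    - [[0,0,-1],[0,0,0],1]
    - [[0,0,0],[0,0,0],1]
    - [[0,0,0],[0,0,0],1]

```text
time: 4.75
tcp_pos: [0.4425, 0.0548, 0.0716]
orientation: [0.0, 0.774, 0.634, 0.001]
ft_force: [6.3, 1.4, -2.7]
width: 0.0079
gripper_force: 58.6
```

Emit:
arm_command:
  plan:
    - [[0,0,-2],[0,0,0],1]
    - [[0,0,-2],[0,0,0],1]
    - [[0,0,-2],[0,0,0],1]
    - [[0,0,0],[0,0,0],1]
    - [[0,0,0],[0,0,0],1]
    - [[0,0,0],[0,0,0],1]

```text
time: 5.35
tcp_pos: [0.4428, 0.0548, 0.0776]
orientation: [0.001, 0.774, 0.634, 0.001]
ft_force: [8.2, 1.6, -3.4]
width: 0.0076
gripper_force: 58.5
```

Run:
```python
from h import *
a=manip.snapshot('wrist')[:,:,::-1];b=manip.snapshot('scene')[60:220,150:360,::-1]
cv2.imwrite('pics/w2.png',np.hstack([cv2.resize(a,(400,300)),cv2.resize(b,(394,300))]))
s=manip.read_state();print(s['tcp_pos'],s['ft_force'],s['width'])
```

```text
[0.44278579 0.05479445 0.07764748] [ 6.95886274  0.9416238  -4.38652806] 0.007436268063200503
```

View pics/w2.png

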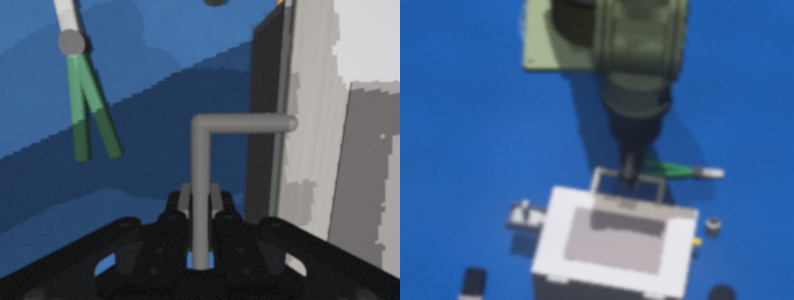

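The picture shows the bar between the fingers and the lid's front edge lifted off the box. It has risen 12 mm (about 0.06 rad) against only about 3 N, roughly the lid's own weight. So the lid is not caught, and the catch can stay where it is. Next I'll lift the lid along its arc about the hinge.

Emit:
arm_command:
  plan:
    - [[0,2,-13.6],[0,0,0],1]
    - [[0,2.5,-13.4],[0,0,0],1]
    - [[0,3.5,-13.2],[0,0,0],1]
    - [[0,4,-13],[0,0,0],1]
    - [[0,5,-12.6],[0,0,0],1]
    - [[0,0,0],[0,0,0],1]

```text
time: 6.05
tcp_pos: [0.4583, 0.0516, 0.1441]
orientation: [-0.0, 0.774, 0.634, 0.0]
ft_force: [-3.1, 4.8, -1.9]
width: 0.0078
gripper_force: 58.8
```

Emit:
arm_command:
  plan:
    - [[0,6,-12.2],[0,0,0],1]
    - [[0,7,-11.8],[0,0,0],1]
    - [[0,7.5,-11.3],[0,0,0],1]
    - [[0,8.5,-10.7],[0,0,0],1]
    - [[0,9,-10.1],[0,0,0],1]
    - [[0,10,-9.4],[0,0,0],1]
    - [[0,0,0],[0,0,0],1]

```text
time: 6.75
tcp_pos: [0.5023, 0.0428, 0.2089]
orientation: [-0.003, 0.774, 0.634, -0.002]
ft_force: [-30.3, 8.1, 28.8]
width: 0.0074
gripper_force: 60.7
```

Emit:
arm_command:
  plan:
    - [[0,10.5,-8.7],[0,0,0],1]
    - [[0,11,-7.9],[0,0,0],1]
    - [[0,11.5,-7.1],[0,0,0],1]
    - [[0,12,-6.3],[0,0,0],1]
    - [[0,12.5,-5.3],[0,0,0],1]
    - [[0,0,0],[0,0,0],1]
    - [[0,0,0],[0,0,0],1]

```text
time: 7.45
tcp_pos: [0.5618, 0.0308, 0.2447]
orientation: [-0.0, 0.774, 0.634, 0.001]
ft_force: [-9.8, 2.9, 27.3]
width: 0.0076
gripper_force: 65.1
```

Run:
```python
from h import *
b=manip.snapshot('scene')[:,:,::-1]
cv2.imwrite('pics/s3.png',cv2.resize(b[60:260,130:360],(690,600)))
s=manip.read_state();print(s['tcp_pos'],s['ft_force'],s['width'],np.abs(s['joint_velocities']).max())
```

```text
[0.56171728 0.03079828 0.24463767] [-8.84996396  2.92925627 26.37319485] 0.007400144406637297 0.004737664005585055
```

View pics/s3.png

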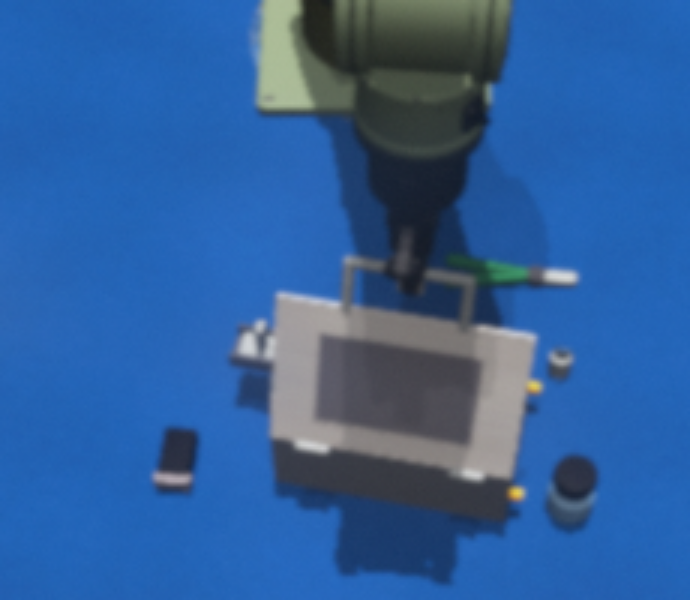

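The lid stands steeply open, with the bar still in the fingers, and nothing else has moved. From the TCP height the angle is about 1.2 rad. I'll take off the residual strain and then hand in.

Emit:
arm_command:
  plan:
    - [[0,-0.5,-1],[0,0,0],1]
    - [[0,0,0],[0,0,0],1]
    - [[0,0,0],[0,0,0],1]
    - [[0,0,0],[0,0,0],1]
    - [[0,0,0],[0,0,0],1]

```text
time: 8.0
tcp_pos: [0.5613, 0.0308, 0.2446]
orientation: [-0.0, 0.774, 0.634, 0.0]
ft_force: [-1.8, 2.4, 8.0]
width: 0.0083
gripper_force: 63.0
```

Run:
```python
from h import *
s=manip.read_state();print(s['tcp_pos'],s['ft_force'],s['width'],s['gripper_force'],np.abs(s['joint_velocities']).max())
print(manip.job_done())
```

```text
[0.56131281 0.03083985 0.24463728] [-1.8255015   2.40890573  8.01779947] 0.008259967571345811 63.01398754119873 0.0012290375020556179
the job is handed in; nothing more can be done
None
```

The tug showed the lid was not caught, so I left the catch alone, raised the lid to about 1.2 rad (69°, worked out from the gripper height), and handed the job in at about 8 s with the gripper still holding it; no verdict came back.

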